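# Tare the paint scale with two mixing cups

### The job

Get the paint-mixing scale ready: stand the blue mixing cup in the blue pocket of the weighing pan and the yellow cup in the yellow pocket, setting each down gently, upright on the pocket's floor. Then, when the orange pointer has settled under the cups' weight, turn the tare knob on the sloping dial until the white zero mark on its black plate points straight at the orange pointer, and let go. Leave the other things on the bench where they are.

Things in the scene. Friction and masses are not known exactly. Their poses are not given: they have to be found in the camera images.
- scale: Bench scale, fixed, black base 250 x 370 mm. Origin on the table below its middle; x points to its back, y to its left (the dial console stands at +y, the weighing pan at -y), z up. Its place and yaw vary.
- pocket_blue (a point): Centre of the floor of the front pocket of the steel weighing pan: a blue ring, inside diameter 74 mm, wall 3.5 mm, 20 mm high, about 84 mm above the table when empty. Axes as the scale's. The sprung pan sinks up to about 11 mm under load.
- pocket_yellow (a point): The same for the yellow pocket, 114 mm behind the blue one along the scale's x.
- cup_blue: Blue open mixing cup, loose, 62 mm across the rim, 58 mm at the foot, 95 mm high, wall 2 mm; about 0.13 to 0.25 kg. Origin at the centre of its underside, z up.
- cup_yellow: Yellow open mixing cup, the same size.
- knob_grip (a point): Point on the axis of the tare knob, halfway up it: round ribbed steel-dark knob, 50 mm diameter, 36 mm high, so 18 mm below its top and 23 mm above the black plate (diameter 136 mm) that turns with it. The z axis points straight out of the dial, which slopes 34 degrees from level and faces the scale's front (-x) and up; x points from the axis to the zero mark.
- zero_mark (a point): Point on the dial just outside the end of the white zero mark of the black plate, 70 mm from the knob's axis; turns with the knob.
- pointer_tip (a point): Tip of the orange pointer, which runs round outside the black plate, 70 mm from the knob's axis; it coincides with the zero mark when the scale is zeroed. The pointer is moved only by the load on the pan.
- bezel (a joint): Angle of the knob and its plate, rad; grows clockwise as seen looking at the dial. 0: the zero mark points up the slope. It turns with a light friction and stays where it is left; range -1.2 to 3.2.
- needle (a joint): Angle of the orange pointer, rad, the same sense and zero as joint bezel: zeroed when both are equal. 0 with an empty pan; about 0.6 to 1.3 with both cups on.
- toner_white: Bystander: white bottle, 68 mm diameter, 170 mm high, origin under its centre.
- toner_grey: Bystander: grey bottle, 68 mm diameter, 150 mm high, origin under its centre.
- tin: Bystander: tin with a green label, 90 mm diameter, 110 mm high, origin under its centre.
- stir_blade: Bystander: orange stirring blade lying flat, 190 x 22 x 6 mm, origin under its centre, x along it; lies between the cups and the scale.
- mouse: Bystander: black computer mouse, 105 x 62 x 22 mm, origin under its centre.
- sanding_block: Bystander: cork sanding block, 120 x 65 x 32 mm, origin under its centre.
Things that resemble listed ones, but are neither listed nor needed, are in the scene too. Leave any pink or turquoise look-alike of the cup_blue alone.

How it is judged:
On the way, in this order (a step that is already met when the one before it is completed fails the run):
1. both cups stand in the pockets of their own colour, let go and still (horizontal distance between cup_blue and pocket_blue below 0.011 m and z of cup_blue in the frame of pocket_blue between -0.004 and 0.005 m and angle between each of cup_blue, cup_yellow's own z axis and vertical below 0.08 rad and contact force between the fingers and cup_blue below 0.1 N and linear speed of each of cup_blue, cup_yellow below 0.03 m/s and horizontal distance between cup_yellow and pocket_yellow below 0.011 m and z of cup_yellow in the frame of pocket_yellow between -0.004 and 0.005 m and contact force between the fingers and cup_yellow below 0.1 N), for 0.2 s.
2. the zero mark stands at the orange pointer (distance between zero_mark and pointer_tip below 0.006 m), for 0.2 s.
At the end, for the whole second after the job is handed in: Each cup stands upright (within 0.08 rad) on the floor of the pocket of its own colour (within 11 mm of its centre, within 5 mm of the floor), released and still, and the zero mark is within 6 mm (about 5 degrees) of the tip of the orange pointer, both at rest (all of step 1 and distance between zero_mark and pointer_tip below 0.006 m and velocity of joint needle between -0.1 and 0.1 rad/s and velocity of joint bezel between -0.1 and 0.1 rad/s); the robot touches nothing.
It fails at once if a bystander is moved by more than 30 mm (distance of any of toner_white, toner_grey, tin, stir_blade, mouse, sanding_block from where it was at the start of the episode above 0.03 m).
It fails at once if a cup is slammed into the scale (more than 40 N between them) (contact force between any of cup_blue, cup_yellow and scale above 40 N).
It also fails if it takes over 64 s, if anything falls off the work surface, if the arm or the gripper's body presses on something with over 40 N, if the wrist force passes 120 N, or if a joint passes its speed limit or range.

### The arm

A 7-joint arm with a two-finger parallel gripper is mounted at the origin on the work surface. World frame = base frame: x ahead of the robot, y to its left, z up, the work surface at z = 0. Lengths are in m, angles in rad, forces in N, time in s.
With the tool pointing down it reaches from about 0.425 to 0.825 m from the base axis. Payload 3.6 kg.
Tool frame: the origin (TCP) lies between the finger pads; the fingertips stand 17 mm ahead of it and the grasp point (between the pads) lies 2 mm behind it; z points along the fingers, y is the direction in which the jaws open and shut (so a half turn about z gives the same grasp; the last joint's range is limited). The gripper opens to 85 mm and grips with 20 to 120 N. Pads are 22 mm wide; open, the fingers measure 114 mm over their backs; the gripper's body (76 mm by 85 mm) begins 54 mm behind the grasp point. The pads swing forward as they close: fully open they stand 13 mm farther back than shut.
Start: joints at [-1.179, 0.615, -0.013, 1.423, 0.008, 1.103, -0.04], TCP at [0.264, 0.594, 0.224] pointing down, gripper open.
Joint ranges: [-3.12, 3.12], [-0.3, 2.06], [-1.34, 1.32], [0.26, 2.42], [-1.36, 4.5], [0.01, 1.98], [-2.84, 2.84]. Speed limits (rad/s): [2.79, 2.79, 3.14, 3.14, 3.14, 3.14, 3.14].

### API

Orientations are given as a rotation vector (axis times angle).
In Python, from bench import env gives the robot as it stands.
- The arm moves only by the tool move_arm, never from a script. Its argument "targets" is a list that holds one entry, the list of rows, each a list of 6 numbers: the shift along the tool's x, y, z in cm, then the turn, a rotation vector about the tool's x, y, z in degrees. A call has 1 to 20 rows; each row shifts and turns the commanded pose from where the row before left it, along the tool's axes as they then stand; what a row does not reach is not made up. A row lasts 1/8 s, in which the tool goes at most 62.5 mm and 10.7 degrees, less where a joint would pass 70% of its speed; a pose out of reach is approached as far as the arm can. A call with a gripper value outside its range is refused whole. "claw" is the finger opening in cm, from 0 to 8.54, set as the call begins (left out, the last holds). The fingers move at their own pace and stop on an object; "squeeze" is the grip in N (left out, the last holds). Time passes only in rows, so rows that do not move let the fingers close. It gives the time, the measured TCP pose, the force and the opening at its end, in the units of the state.
- env.read_state(): the state, without advancing time (a new reading comes with each control period).
- env.get_image(name): name is "side" or "top" or "wrist"; returns the picture (384x512x3 uint8, red, green, blue); there is no depth.
- env.camera_info(name): a dict with "fx", "fy", "cx", "cy" (pixels), "R" (3x3) and "t" (3): a world point X has camera coordinates R X + t. Camera axes: x right, y down, z forward; pixel columns grow to the right and rows downward; lengths in m; the calibration is good to about 2 mm. A picture is of the moment at which its call begins: read the wrist's pose just before it. camera_info takes no time and is no camera call; for the wrist camera it gives the pose at the moment of the call.
- env.close_job(): hands the job in, once; it reports no verdict.
The state is a dict: "clock": time; "joints": joint angles; "joint_velocities": joint speeds; "effort": joint torques, N m; "eef_pos": TCP position; "tcp_rot": TCP orientation; "ft_force": force on the tool from outside, world axes, zero at the start; "ft_torque": the same for the moment, N m; "width": finger opening in m.
Only numpy, scipy, OpenCV 4.12 (cv2) and the standard library are available. Lean on these libraries where they do the work, as an engineer would, in place of code of your own. Each camera call takes 0.05 s, during which the arm holds its last target.

## Working session

There is one attempt and no reset: what is moved stays moved. The work goes in short steps, Python scripts to look and compute and a tool call to move; the robot and the scene stay as the last step left them, time stands still between calls to the robot, and variables do not carry over. Pictures are saved under pics/ and viewed, and the job is handed in when it is done.

Besides the shell and the picture viewer there is one more tool, called after "Request:" as a command line: name --argument value ..., lists and objects as JSON in quotes. move_arm: Moves the arm, as the interface text tells. Its arguments: {"type":"object","properties":{"targets":{"type":"array","items":{"type":"array","items":{"type":"array","items":{"type":"number"}}}},"claw":{"type":"number"},"squeeze":{"type":"number"}},"required":["targets"]}

```bash
ls; mkdir -p pics
python3 - <<'E'
from bench import env
import cv2,numpy as np
s=env.read_state();print(s)
for n in ["side","top","wrist"]:
    i=env.camera_info(n);print(n,i)
    cv2.imwrite(f"pics/{n}0.png",env.get_image(n)[:,:,::-1])
E
```

```text
pics
{'clock': 0.0, 'joints': array([-1.17947341,  0.61595776, -0.01263211,  1.4249082 ,  0.00807953,
        1.10338976, -0.04038421]), 'joint_velocities': array([ 0.00105868,  0.00188822,  0.00158214,  0.00031268, -0.00018033,
        0.00021944, -0.00085199]), 'effort': array([-3.61418770e-04, -4.69225073e+01,  2.59131677e-01, -1.71032113e+01,
        1.00982061e-02,  9.76640324e-03,  5.98809919e-06]), 'eef_pos': array([0.26341112, 0.59337389, 0.22261001]), 'tcp_rot': array([-0.65130825, -3.07279161,  0.0040191 ]), 'ft_force': array([ 0.32212864, -0.01743099,  0.10297557]), 'ft_torque': array([-0.00674922, -0.00654479,  0.02785984]), 'width': 0.08561985298758802}
side {'fx': 369.00886125903, 'fy': 369.00886125903, 'cx': 252.3098112787314, 'cy': 185.5923169286413, 'R': array([[ 0.95423537, -0.29897045,  0.00717762],
       [-0.20506629, -0.67161046, -0.71196011],
       [ 0.2176756 ,  0.67790564, -0.70218322]]), 't': array([-0.5611403 ,  0.10971211,  1.25024631])}
top {'fx': 396.6333429163567, 'fy': 396.6333429163567, 'cx': 253.968607883556, 'cy': 192.41483447204638, 'R': array([[ 0.01932601, -0.99973968,  0.01212739],
       [-0.98264314, -0.02123101, -0.18428703],
       [ 0.18449654, -0.00835536, -0.98279765]]), 't': array([-0.1201637 ,  0.55460274,  1.33841892])}
wrist {'fx': 315.7155535240402, 'fy': 315.7155535240402, 'cx': 261.32514576566285, 'cy': 190.53256354794556, 'R': array([[ 0.40624172,  0.9137614 , -0.00278919],
       [ 0.8821547 , -0.39139038,  0.26194781],
       [ 0.23826614, -0.10887463, -0.96507801]]), 't': array([-0.64945832, -0.03548368,  0.37898469])}
```

View pics/side0.png

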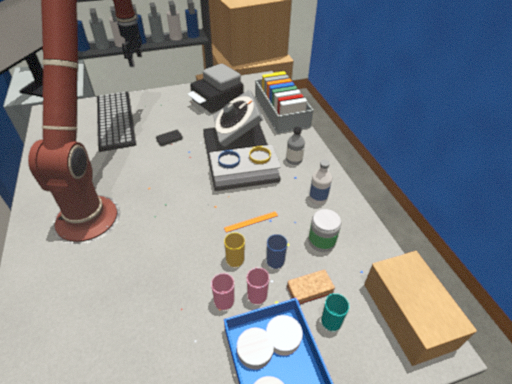

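View pics/top0.png

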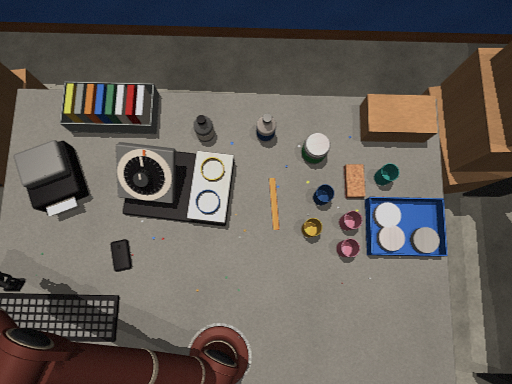

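View pics/wrist0.png

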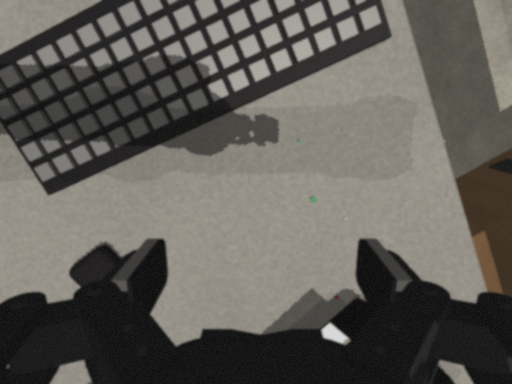

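```bash
cat > h.py <<'E'
import cv2,numpy as np
from bench import env
from scipy.spatial.transform import Rotation as Rot
def ray(n,px,z,info=None):
    i=info or env.camera_info(n)
    R=np.array(i["R"]);t=np.array(i["t"])
    c=-R.T@t
    d=R.T@np.array([(px[0]-i["cx"])/i["fx"],(px[1]-i["cy"])/i["fy"],1])
    return c+d*(z-c[2])/d[2]
def proj(n,X,info=None):
    i=info or env.camera_info(n)
    p=np.array(i["R"])@np.array(X)+np.array(i["t"])
    return np.array([i["fx"]*p[0]/p[2]+i["cx"],i["fy"]*p[1]/p[2]+i["cy"]])
E
python3 - <<'E'
from h import *
im=cv2.imread("pics/top0.png")
a=cv2.resize(im[150:260,290:400],None,fx=5,fy=5,interpolation=cv2.INTER_CUBIC)
b=cv2.resize(im[130:240,110:245],None,fx=5,fy=5,interpolation=cv2.INTER_CUBIC)
cv2.imwrite("pics/tc.png",a);cv2.imwrite("pics/ts.png",b)
im=cv2.imread("pics/side0.png")
cv2.imwrite("pics/sc.png",cv2.resize(im[220:320,200:320],None,fx=5,fy=5,interpolation=cv2.INTER_CUBIC))
cv2.imwrite("pics/ss.png",cv2.resize(im[85:195,195:315],None,fx=5,fy=5,interpolation=cv2.INTER_CUBIC))
E
```

```text
(no output)
```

View pics/tc.png

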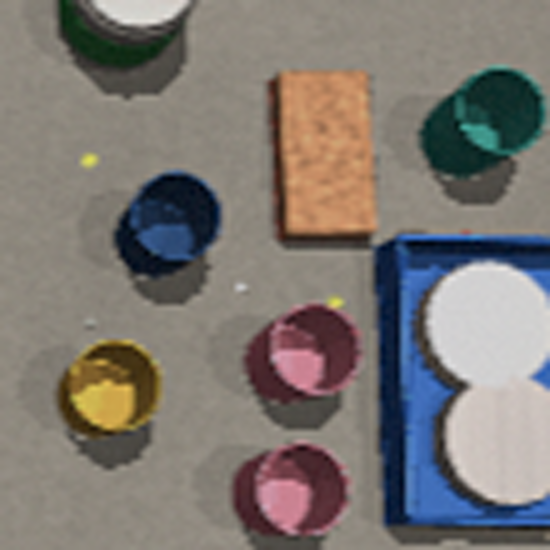

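View pics/ts.png

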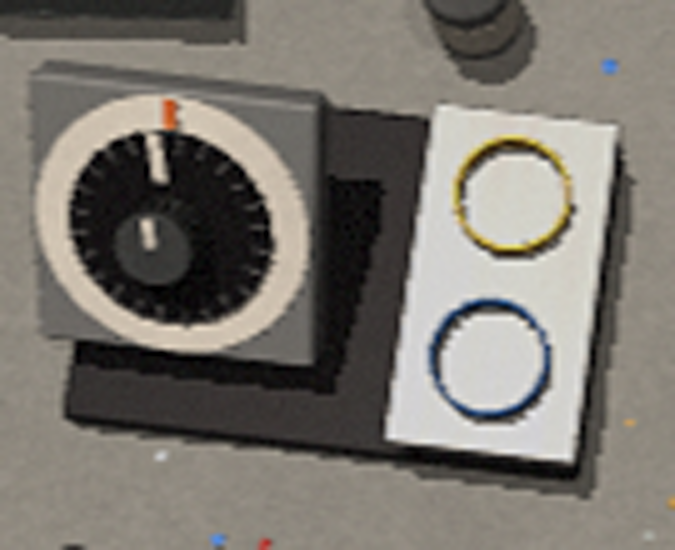

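View pics/sc.png

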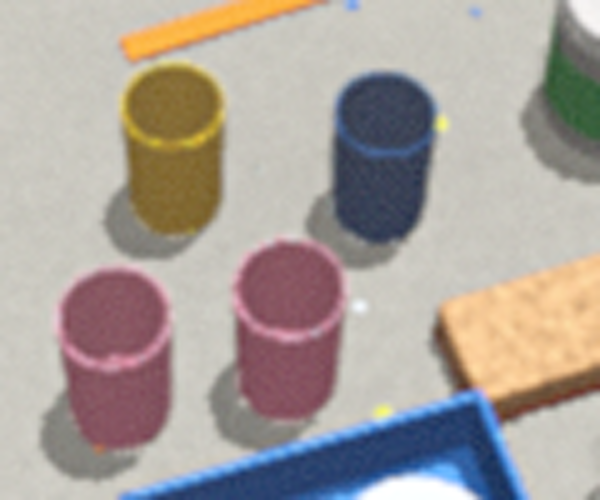

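View pics/ss.png

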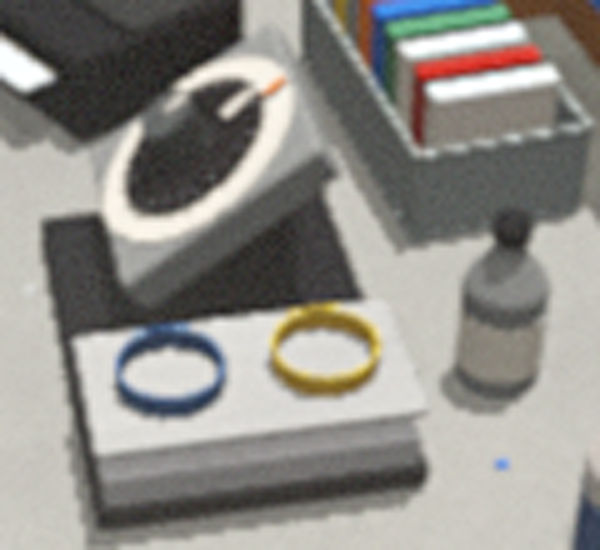

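Run:
```python
from h import *
f=lambda p,o:np.array([(p[0]+.5)/5-.5+o[0],(p[1]+.5)/5-.5+o[1]])
T=dict(cb=((177,217),(290,150),.095),cy=((115,386),(290,150),.095),pb=((490,359),(110,130),.104),py=((513,196),(110,130),.104))
S=dict(cb=((386,113),(200,220),.095),cy=((173,104),(200,220),.095),pb=((171,370),(195,85),.095),py=((326,349),(195,85),.095))
S['pb']=((171,366),(195,85),.104);S['py']=((326,345),(195,85),.104)
for k in T:
    print(k,ray("top",f(*T[k][:2]),T[k][2]).round(4),ray("side",f(*S[k][:2]),S[k][2]).round(4))
```

```text
cb [ 0.5521 -0.3502  0.095 ] [ 0.552  -0.3496  0.095 ]
cy [ 0.436 -0.307  0.095] [ 0.4361 -0.3072  0.095 ]
pb [0.5132 0.0466 0.104 ] [0.5131 0.0444 0.104 ]
py [0.626  0.0355 0.104 ] [0.6265 0.0344 0.104 ]
```

Request:
move_arm --targets '[[[-4,-0.2,-4,0,0,3.6],[-4,-0.2,-4,0,0,3.6],[-4,-0.2,-4,0,0,3.6],[-5.9,-0.3,0,0,0,5.3],[-5.9,-0.3,0,0,0,5.3],[-5.9,-0.3,0,0,0,5.3],[-5.9,-0.3,0,0,0,5.3],[-5.9,-0.3,0,0,0,5.3],[-5.9,-0.3,0,0,0,5.3],[-5.9,-0.3,0,0,0,5.3],[-5.9,-0.3,0,0,0,5.3],[-5.9,-0.3,0,0,0,5.3],[-5.9,-0.3,0,0,0,5.3],[-5.9,-0.3,0,0,0,5.3],[-5.9,-0.3,0,0,0,5.3],[-5.9,-0.3,0,0,0,5.3],[-5.9,-0.3,0,0,0,5.3],[-5.9,-0.3,0,0,0,5.3],[0,0,0,0,0,0]]]' --claw 8.5 --squeeze 30

```text
clock: 2.52
eef_pos: [0.578, -0.2623, 0.344]
tcp_rot: [2.647, 1.687, -0.008]
ft_force: [0.1, 0.7, 1.0]
width: 0.085
```

```bash
cat >> h.py <<'E'
def tool():
    s=env.read_state();return np.array(s["eef_pos"]),Rot.from_rotvec(s["tcp_rot"]),s
def delta(P,R):
    p,r,s=tool()
    d=r.inv().apply(np.array(P)-p)*100
    t=(r.inv()*R).as_rotvec()*180/np.pi
    print("pos",p.round(4),"F",np.round(s["ft_force"],1),"w",round(s["width"],4),"t",round(s["clock"],2))
    print("delta tool cm",d.round(2),"turn deg",t.round(2));return d,t
def down(az): # tool down, tool y along azimuth az(deg)
    a=np.radians(az);y=np.array([np.cos(a),np.sin(a),0]);z=np.array([0,0,-1]);x=np.cross(y,z)
    return Rot.from_matrix(np.stack([x,y,z],1))
E
python3 - <<'E'
from h import *
delta([.436,-.307,.22],down(-35))
E
```

```text
pos [ 0.578  -0.2623  0.344 ] F [0.1 0.7 1. ] w 0.085 t 2.52
delta tool cm [ -9.98 -10.97  12.46] turn deg [-1.000e-02  3.100e-01  1.003e+01]
```

Request:
move_arm --targets '[[[-2.5,-2.74,3,0,0,0],[-2.5,-2.74,3,0,0,0],[-2.5,-2.74,3,0,0,0],[-2.48,-2.75,3,0,0,0],[0,0,0,0,0,10],[0,0,0,0,0,0],[0,0,0,0,0,0]]]'

```text
clock: 3.4
eef_pos: [0.4424, -0.3002, 0.224]
tcp_rot: [2.773, 1.475, 0.001]
ft_force: [-0.5, -0.0, 0.1]
width: 0.085
```

Run:
```python
from h import *
delta([.436,-.307,.072],down(-35))
i=env.camera_info("wrist");cv2.imwrite("pics/w1.png",env.get_image("wrist")[:,:,::-1])
print(proj("wrist",[.436,-.307,.095],i),proj("wrist",[.552,-.35,.095],i))
```

```text
pos [ 0.4424 -0.3002  0.224 ] F [-0.5 -0.   0.1] w 0.085 t 3.4
delta tool cm [-0.92 -0.16 15.2 ] turn deg [ 0.05 -0.02  1.03]
[258.16631344 191.13837742] [392.54328132 159.58497577]
```

View pics/w1.png

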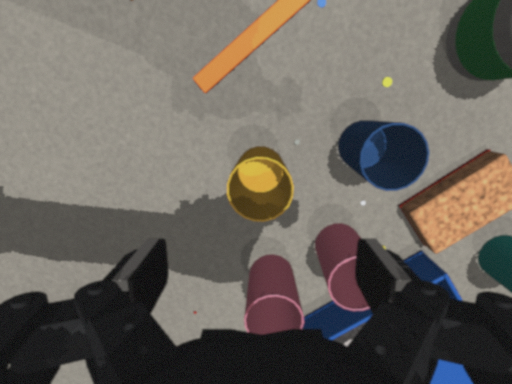

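Request:
move_arm --targets '[[[-0.9,-0.15,2,0,0,1],[0,0,4,0,0,0],[0,0,4,0,0,0],[0,0,3,0,0,0],[0,0,2.2,0,0,0],[0,0,0,0,0,0]]]'

```text
clock: 4.2
eef_pos: [0.4347, -0.3066, 0.0706]
tcp_rot: [-2.786, -1.446, 0.002]
ft_force: [-0.6, -0.8, 0.1]
width: 0.0848
```

Request:
move_arm --targets '[[[0,0,0,0,0,0],[0,0,0,0,0,0],[0,0,0,0,0,0],[0,0,0,0,0,0],[0,0,0,0,0,0]]]' --claw 4.5 --squeeze 30

```text
clock: 4.82
eef_pos: [0.4358, -0.308, 0.0734]
tcp_rot: [2.787, 1.445, 0.003]
ft_force: [-1.0, 1.4, 6.4]
width: 0.0594
```

Run:
```python
from h import *
delta([.436,-.307,.33],down(-35))
cv2.imwrite("pics/w2.png",env.get_image("wrist")[:,:,::-1])
```

```text
pos [ 0.4358 -0.308   0.0734] F [-1.   1.4  6.4] w 0.0594 t 4.83
delta tool cm [  0.1    0.04 -25.65] turn deg [ 0.17 -0.02 -0.2 ]
```

View pics/w2.png

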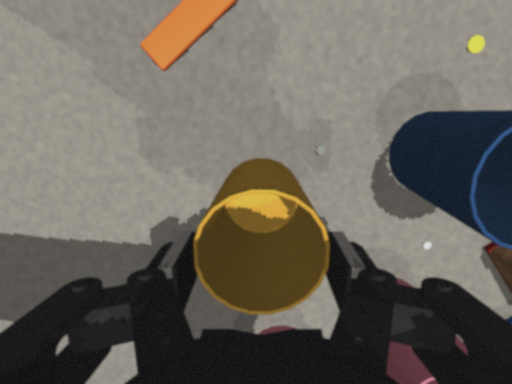

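Run:
```python
from h import *
delta([.6262,.035,.223],down(-5.4))
```

```text
pos [ 0.4358 -0.308   0.0735] F [-0.9  0.5  7.4] w 0.0604 t 4.88
delta tool cm [ 39.01  -4.16 -14.95] turn deg [ 1.70e-01  2.00e-02 -2.98e+01]
```

Request:
move_arm --targets '[[[0,0,-3,0,0,0],[0,0,-6,0,0,0],[0,0,-6,0,0,0],[3,-0.3,0,0,0,0],[6,-0.6,0,0,0,0],[6,-0.7,0,0,0,0],[6,-0.7,0,0,0,0],[6,-0.6,0,0,0,0],[6,-0.6,0,0,0,0],[4,-0.4,0,0,0,0],[2,-0.26,0,0,0,-5],[0,0,0,0,0,-9],[0,0,0,0,0,-9],[0,0,0,0,0,-6.8],[0,0,0,0,0,0],[0,0,0,0,0,0],[0,0,0,0,0,0]]]'

```text
clock: 7.0
eef_pos: [0.6258, 0.0351, 0.2217]
tcp_rot: [-2.325, -2.113, 0.001]
ft_force: [0.2, -0.1, -2.1]
width: 0.0599
```

Run:
```python
from h import *
delta([.6262,.035,.163],down(-5.4))
i=env.camera_info("wrist");cv2.imwrite("pics/w3.png",env.get_image("wrist")[:,:,::-1])
cv2.imwrite("pics/s3.png",cv2.resize(env.get_image("side")[60:195,175:325],None,fx=5,fy=4.4*5/4.4,interpolation=cv2.INTER_CUBIC)[:600,:])
```

```text
pos [0.6258 0.0351 0.2217] F [ 0.2 -0.1 -2.1] w 0.0599 t 7.0
delta tool cm [-0.01  0.04  5.87] turn deg [-0.01  0.01 -0.08]
```

View pics/w3.png

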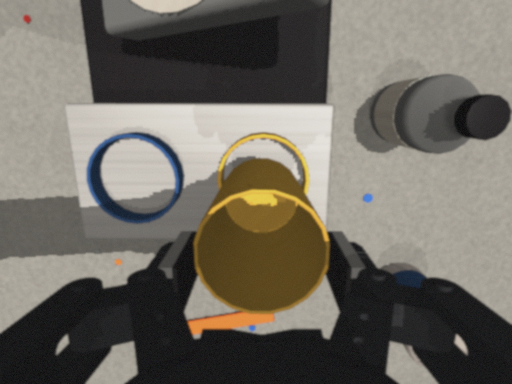

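View pics/s3.png

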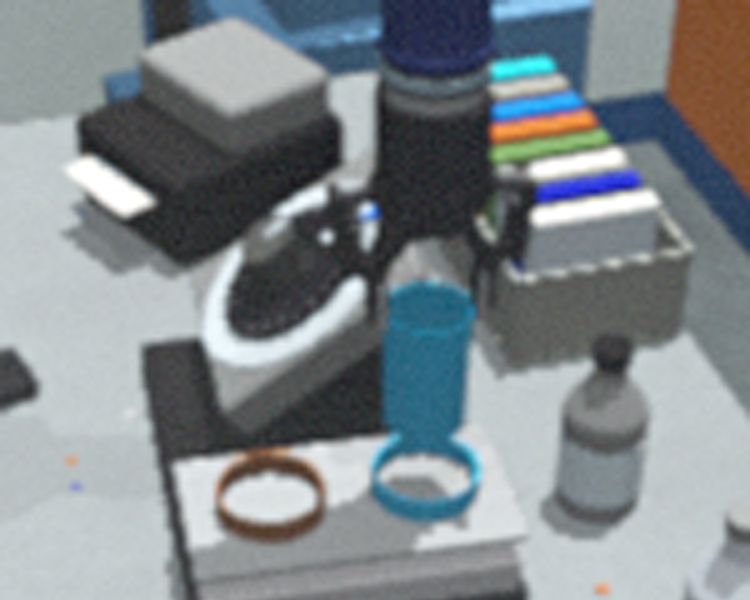

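Run:
```python
from h import *
im=cv2.imread("pics/w3.png")
for px,z in [((262,251),.2433),((135,178),.104)]: print(ray("wrist",px,z).round(4))
# ring top ellipse projected from estimate
i=env.camera_info("wrist")
for c,h in [((.6262,.035),.104),((.5132,.0455),.104)]:
    a=np.linspace(0,2*np.pi,8,endpoint=False)
    pts=np.array([proj("wrist",[c[0]+.0405*np.cos(t),c[1]+.0405*np.sin(t),h],i) for t in np.linspace(0,6.28,60)])
    print(pts.min(0).round(1),pts.max(0).round(1))
    cv2.polylines(im,[pts.astype(np.int32)],True,(0,0,255),1)
pts=np.array([proj("wrist",[.6258+.031*np.cos(t),.0351+.031*np.sin(t),.2433],i) for t in np.linspace(0,6.28,60)])
cv2.polylines(im,[pts.astype(np.int32)],True,(0,0,255),1)
cv2.imwrite("pics/w3b.png",im)
```

```text
[0.6282 0.0385 0.2433]
[0.5184 0.0505 0.104 ]
[213.6 136.9] [306.1 226.9]
[ 83.6 137.4] [176.6 227.2]
```

View pics/w3b.png

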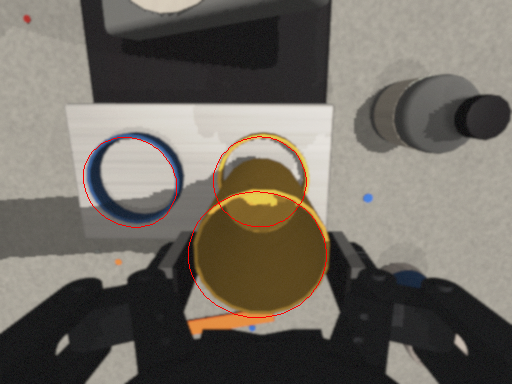

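Request:
move_arm --targets '[[[0,0,2,0,0,0],[0,0,2,0,0,0],[0,0,1.2,0,0,0],[0,0,0.4,0,0,0],[0,0,0.3,0,0,0],[0,0,0.3,0,0,0],[0,0,0,0,0,0],[0,0,0,0,0,0]]]'

```text
clock: 8.1
eef_pos: [0.6261, 0.0351, 0.1601]
tcp_rot: [2.324, 2.113, 0.001]
ft_force: [-0.8, 0.0, -2.4]
width: 0.0602
```

Request:
move_arm --targets '[[[0,0,0.15,0,0,0],[0,0,0.15,0,0,0],[0,0,0.15,0,0,0],[0,0,0.1,0,0,0],[0,0,0,0,0,0]]]'

```text
clock: 8.72
eef_pos: [0.626, 0.0351, 0.1544]
tcp_rot: [2.324, 2.114, 0.0]
ft_force: [-0.2, -0.2, -0.6]
width: 0.0604
```

Request:
move_arm --targets '[[[0,0,0.15,0,0,0],[0,0,0,0,0,0]]]'

```text
clock: 8.98
eef_pos: [0.626, 0.0351, 0.1529]
tcp_rot: [2.324, 2.114, 0.0]
ft_force: [-0.3, -0.1, 0.7]
width: 0.0601
```

Request:
move_arm --targets '[[[0,0,0,0,0,0],[0,0,0,0,0,0],[0,0,0,0,0,0],[0,0,-2,0,0,0],[0,0,-5,0,0,0],[0,0,-6,0,0,0],[0,0,0,0,0,0],[0,0,0,0,0,0]]]' --claw 8.5

```text
clock: 9.98
eef_pos: [0.6254, 0.0352, 0.2824]
tcp_rot: [-2.324, -2.113, 0.001]
ft_force: [-0.4, 0.6, -1.0]
width: 0.0848
```

Run:
```python
from h import *
delta([.552,-.35,.2],down(-32.4))
i=env.camera_info("wrist");cv2.imwrite("pics/w4.png",env.get_image("wrist")[:,:,::-1])
```

```text
pos [0.6254 0.0352 0.2824] F [-0.4  0.6 -1. ] w 0.0848 t 9.97
delta tool cm [-39.04  -3.66   8.24] turn deg [-0.05  0.   26.97]
```

View pics/w4.png

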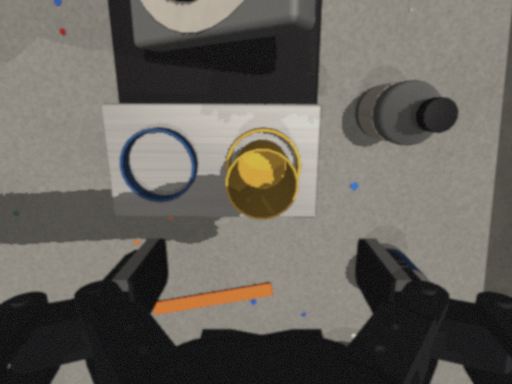

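Request:
move_arm --targets '[[[-3,-0.26,0,0,0,0],[-6,-0.6,0,0,0,0],[-6,-0.6,0,0,0,0],[-6,-0.6,0,0,0,0],[-6,-0.5,0,0,0,0],[-6,-0.5,0,0,0,0],[-4,-0.4,0,0,0,0],[-2,-0.2,0,0,0,5],[0,0,3,0,0,9],[0,0,3,0,0,9],[0,0,2,0,0,4],[0,0,0,0,0,0],[0,0,0,0,0,0]]]'

```text
clock: 11.65
eef_pos: [0.5526, -0.3498, 0.2028]
tcp_rot: [2.753, 1.514, -0.001]
ft_force: [1.1, -0.9, 0.2]
width: 0.0848
```

Run:
```python
from h import *
delta([.552,-.35,.072],down(-32.4))
i=env.camera_info("wrist");im=env.get_image("wrist")[:,:,::-1].copy()
print(proj("wrist",[.552,-.35,.095],i))
pts=np.array([proj("wrist",[.552+.031*np.cos(t),-.35+.031*np.sin(t),.095],i) for t in np.linspace(0,6.28,60)])
cv2.polylines(im,[pts.astype(np.int32)],True,(0,0,255),1)
cv2.imwrite("pics/w5.png",im)
```

```text
pos [ 0.5526 -0.3498  0.2028] F [ 1.1 -0.9  0.2] w 0.0848 t 11.65
delta tool cm [-0.04 -0.04 13.08] turn deg [-0.01  0.02  0.02]
[259.27199137 187.64500141]
```

View pics/w5.png

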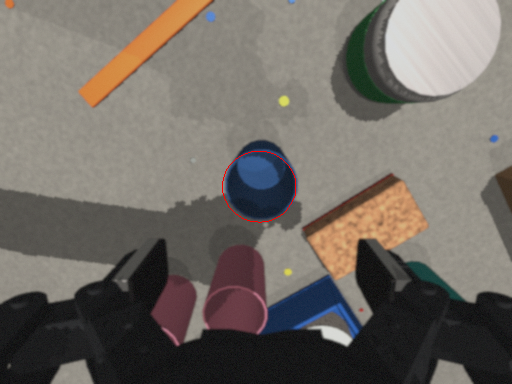

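Request:
move_arm --targets '[[[0,0,3,0,0,0],[0,0,4,0,0,0],[0,0,4,0,0,0],[0,0,2,0,0,0],[0,0,0,0,0,0]]]'

```text
clock: 12.32
eef_pos: [0.5522, -0.3495, 0.0722]
tcp_rot: [-2.752, -1.512, 0.001]
ft_force: [0.3, 0.3, -0.1]
width: 0.0847
```

Request:
move_arm --targets '[[[0,0,0,0,0,0],[0,0,0,0,0,0],[0,0,0,0,0,0],[0,0,0,0,0,0],[0,0,0,0,0,0]]]' --claw 4.5 --squeeze 30

```text
clock: 12.95
eef_pos: [0.5535, -0.3508, 0.0754]
tcp_rot: [2.75, 1.511, 0.003]
ft_force: [-2.5, 0.5, 6.3]
width: 0.0599
```

Run:
```python
from h import *
delta([.5132,.0455,.223],down(-5.4))
```

```text
pos [ 0.5535 -0.3508  0.0754] F [-2.5  0.5  6.3] w 0.0599 t 12.95
delta tool cm [ 31.28 -24.59 -14.86] turn deg [  0.22   0.06 -27.03]
```

Request:
move_arm --targets '[[[0,0,-3,0,0,0],[0,0,-6,0,0,0],[0,0,-6,0,0,0],[2.3,-1.8,0,0,0,0],[4.7,-3.7,0,0,0,0],[4.7,-3.7,0,0,0,0],[4.7,-3.7,0,0,0,0],[4.7,-3.7,0,0,0,0],[4.7,-3.7,0,0,0,0],[3.4,-2.6,0,0,0,0],[2,-1.6,0,0,0,-4],[0,0,0,0,0,-9],[0,0,0,0,0,-9],[0,0,0,0,0,-5],[0,0,0,0,0,0],[0,0,0,0,0,0],[0,0,0,0,0,0]]]'

```text
clock: 15.08
eef_pos: [0.5131, 0.0447, 0.2228]
tcp_rot: [2.325, 2.113, -0.0]
ft_force: [0.2, -0.1, -1.6]
width: 0.0599
```

Run:
```python
from h import *
delta([.5132,.0455,.163],down(-5.4))
i=env.camera_info("wrist");im=env.get_image("wrist")[:,:,::-1].copy()
cv2.imwrite("pics/w6.png",im)
```

```text
pos [0.5131 0.0447 0.2228] F [ 0.2 -0.1 -1.6] w 0.0599 t 15.07
delta tool cm [0.08 0.   5.98] turn deg [ 0.    0.02 -0.08]
```

View pics/w6.png

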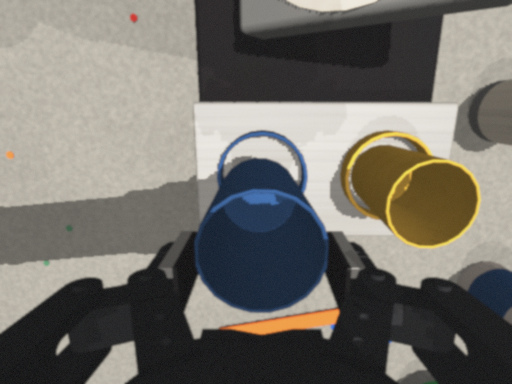

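Request:
move_arm --targets '[[[0,0,2,0,0,0],[0,0,2,0,0,0],[0,0,1.2,0,0,0],[0,0,0.4,0,0,0],[0,0,0.3,0,0,0],[0,0,0.3,0,0,0],[0,0,0,0,0,0],[0,0,0,0,0,0]]]'

```text
clock: 16.12
eef_pos: [0.5132, 0.045, 0.1611]
tcp_rot: [2.324, 2.113, 0.001]
ft_force: [-0.6, 0.6, -1.5]
width: 0.0597
```

Request:
move_arm --targets '[[[0,0,0.15,0,0,0],[0,0,0.15,0,0,0],[0,0,0.15,0,0,0],[0,0,0.1,0,0,0],[0,0,0,0,0,0]]]'

```text
clock: 16.75
eef_pos: [0.513, 0.045, 0.1552]
tcp_rot: [-2.324, -2.114, 0.0]
ft_force: [-0.4, 0.3, -1.5]
width: 0.0602
```

Request:
move_arm --targets '[[[0,0,0.1,0,0,0],[0,0,0.1,0,0,0],[0,0,0,0,0,0]]]'

```text
clock: 17.12
eef_pos: [0.513, 0.0451, 0.1533]
tcp_rot: [-2.324, -2.114, 0.0]
ft_force: [0.0, -0.5, 0.1]
width: 0.0599
```

Request:
move_arm --targets '[[[0,0,0.1,0,0,0],[0,0,0.1,0,0,0],[0,0,0,0,0,0]]]'

```text
clock: 17.5
eef_pos: [0.513, 0.045, 0.1513]
tcp_rot: [-2.324, -2.114, 0.0]
ft_force: [-1.6, 0.5, 1.5]
width: 0.06
```

Request:
move_arm --targets '[[[0,0,0,0,0,0],[0,0,0,0,0,0],[0,0,0,0,0,0],[0,0,-2,0,0,0],[0,0,-5,0,0,0],[0,0,-6,0,0,0],[0,0,-6,0,0,0],[0,0,0,0,0,0],[0,0,0,0,0,0]]]' --claw 8.5

```text
clock: 18.62
eef_pos: [0.5126, 0.0451, 0.3409]
tcp_rot: [-2.324, -2.113, 0.001]
ft_force: [-1.0, 0.1, -1.1]
width: 0.0852
```

Run:
```python
from h import *
delta([.5132,.0455,.163],down(-5.4))
i=env.camera_info("wrist");im=env.get_image("wrist")[:,:,::-1].copy()
cv2.imwrite("pics/w7.png",im)
t=env.get_image("top")[:,:,::-1]; cv2.imwrite("pics/t7.png",cv2.resize(t[130:240,110:245],None,fx=5,fy=5,interpolation=cv2.INTER_CUBIC))
t=env.get_image("side")[:,:,::-1]; cv2.imwrite("pics/s7.png",cv2.resize(t[85:195,195:315],None,fx=5,fy=5,interpolation=cv2.INTER_CUBIC))
```

```text
pos [0.5126 0.0451 0.3409] F [-1.   0.1 -1.1] w 0.0852 t 18.62
delta tool cm [ 0.04  0.07 17.79] turn deg [-0.05 -0.01 -0.03]
```

View pics/w7.png

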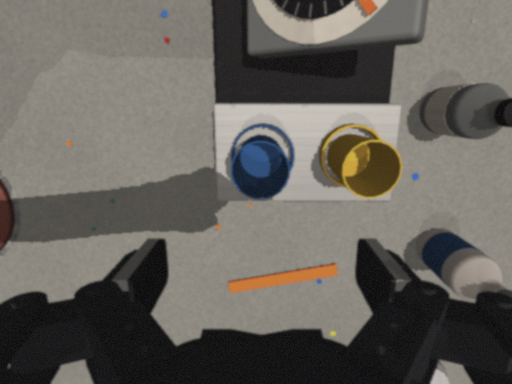

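View pics/t7.png

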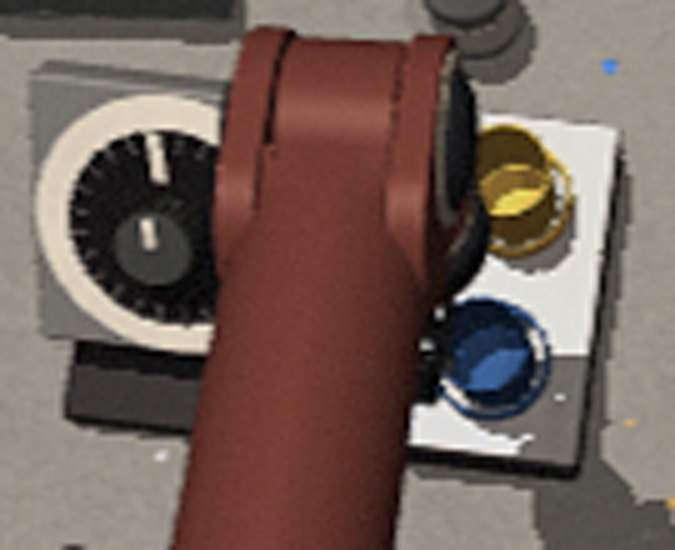

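View pics/s7.png

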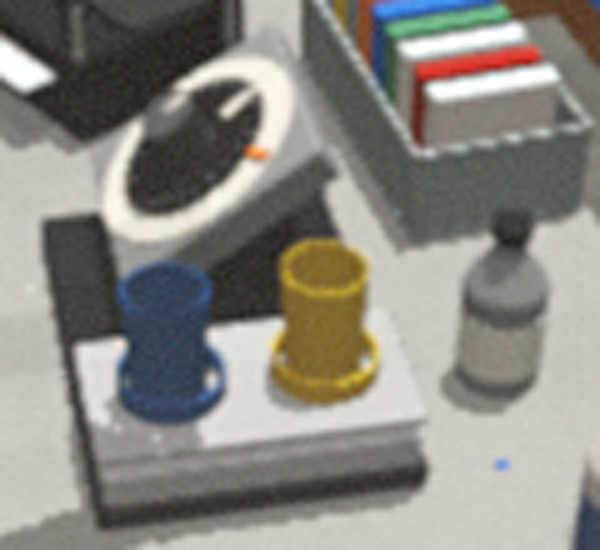

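Run:
```python
from h import *
f=lambda p,o:np.array([(p[0]+.5)/5-.5+o[0],(p[1]+.5)/5-.5+o[1]])
for n,p in dict(b=(165,287),y=(324,269)).items(): print(n,ray("side",f(p,(195,85)),.170).round(4))
for n,p in dict(b=(262,169),y=(371,167)).items(): print(n,ray("wrist",p,.170).round(4))
for n,p in dict(b=(171,379),y=(326,362)).items(): print('ring',n,ray("side",f(p,(195,85)),.095).round(4))
```

```text
b [0.5132 0.0511 0.17  ]
y [0.6249 0.0386 0.17  ]
b [0.5141 0.0474 0.17  ]
y [0.6259 0.0389 0.17  ]
ring b [0.5118 0.0408 0.095 ]
ring y [0.6241 0.0264 0.095 ]
```

Run:
```python
from h import *
from scipy.optimize import least_squares
f=lambda p,o:np.array([(p[0]+.5)/5-.5+o[0],(p[1]+.5)/5-.5+o[1]])
def el(n,lo,hi,o,seed):
    im=cv2.imread(n)
    hsv=cv2.cvtColor(im,cv2.COLOR_BGR2HSV)
    return
def tri(pt,ps):
    A=[];b=[]
    for n,p in (("top",pt),("side",ps)):
        i=env.camera_info(n);R=np.array(i["R"]);t=np.array(i["t"]);c=-R.T@t
        d=R.T@np.array([(p[0]-i["cx"])/i["fx"],(p[1]-i["cy"])/i["fy"],1]);d/=np.linalg.norm(d)
        M=np.eye(3)-np.outer(d,d);A.append(M);b.append(M@c)
    X=np.linalg.lstsq(np.vstack(A),np.hstack(b),rcond=None)[0]
    return X,[np.linalg.norm(M@X-bb) for M,bb in zip(A,b)]
C,r=tri(f((171.5,228.5),(110,130)),f((196,146.5),(195,85)));print("plate",C.round(4),np.round(r,4))
K,r=tri(f((152,250),(110,130)),f((168,113),(195,85)));print("knobtop",K.round(4),np.round(r,4))
d=K-C;print("len",np.linalg.norm(d),"dir",d/np.linalg.norm(d))
a=np.arctan2(-.0108,.1132);xs=np.array([np.cos(a),np.sin(a),0]);z=np.array([0,0,1.])
th=np.radians(34);n=-np.sin(th)*xs+np.cos(th)*z;u=np.cos(th)*xs+np.sin(th)*z
print("n",n,"pred knobtop",(C+.041*n).round(4))
for im0,cam,o,out in (("pics/ts.png","top",(110,130),"ov_t"),("pics/s7.png","side",(195,85),"ov_s")):
    im=cv2.imread(im0)
    rt=np.cross(u,n) # right as seen looking at dial? view dir -n, up u: right = viewdir x up
    rt=np.cross(-n,u)
    for rad,h,col in ((.068,0,(0,0,255)),(.025,.041,(0,255,0))):
        pts=np.array([((proj(cam,C+n*h+rad*(u*np.cos(q)+rt*np.sin(q)))-o)+.5)*5-.5 for q in np.linspace(0,6.28,60)])
        cv2.polylines(im,[pts.astype(np.int32)],True,col,1)
    if cam=="side":
        for deg in range(0,100,10):
            q=np.radians(deg);p=((proj(cam,C+.07*(u*np.cos(q)+rt*np.sin(q)))-o)+.5)*5-.5
            cv2.circle(im,tuple(int(v) for v in p),2,(255,0,255) if deg%50 else (0,255,255),-1)
            print(deg,p.round(0))
    cv2.imwrite(f"pics/{out}.png",im)
np.savez("dial.npz",C=C,n=n,u=u,rt=rt,xs=xs)
```

```text
plate [0.5905 0.256  0.1393] [0.0003 0.0003]
knobtop [0.5691 0.2583 0.1724] [0.0008 0.0008]
len 0.0394252862127338 dir [-0.54205046  0.05862644  0.83829842]
n [-0.55666516  0.0531094   0.82903757] pred knobtop [0.5677 0.2582 0.1733]
0 [268.  96.]
10 [270. 105.]
20 [270. 115.]
30 [267. 127.]
40 [262. 139.]
50 [255. 152.]
60 [246. 165.]
70 [236. 177.]
80 [224. 188.]
90 [211. 197.]
```

View pics/ov_t.png

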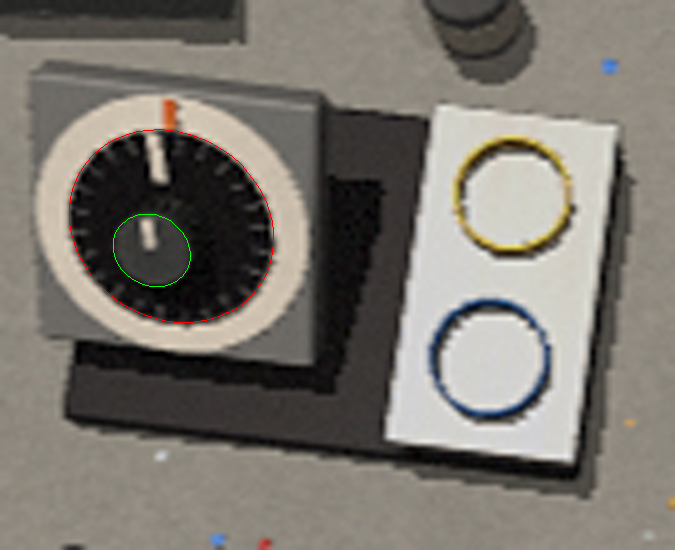

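View pics/ov_s.png

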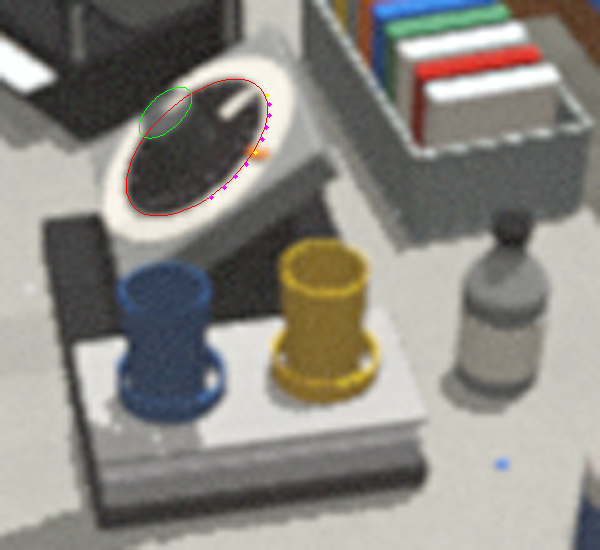

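```bash
cat >> h.py <<'E'
def dang(n,px,h=0,info=None):
    D=np.load("dial.npz");i=info or env.camera_info(n)
    R=np.array(i["R"]);c=-R.T@np.array(i["t"])
    d=R.T@np.array([(px[0]-i["cx"])/i["fx"],(px[1]-i["cy"])/i["fy"],1])
    P=c+d*(((D["C"]+h*D["n"]-c)@D["n"])/(d@D["n"]))-D["C"]
    a=np.degrees(np.arctan2(P@D["rt"],P@D["u"]));return round(float(a),1),round(float(np.hypot(P@D["rt"],P@D["u"])),4)
cr=lambda p,o:np.array([(p[0]+.5)/5-.5+o[0],(p[1]+.5)/5-.5+o[1]])
E
python3 - <<'E'
from h import *
T=(110,130);S=(195,85)
print("ptr0 top",[dang("top",cr(p,T)) for p in((170,100),(170,115),(171,128))])
print("ptr0 side",[dang("side",cr(p,S)) for p in((262,93),(275,86),(285,80))])
print("mark top",[dang("top",cr(p,T)) for p in((153,135),(157,160),(161,181))])
print("mark side ss",[dang("side",cr(p,S)) for p in((225,114),(250,95),(237,103))])
print("ptr now side",[dang("side",cr(p,S)) for p in((248,152),(258,153),(268,154))])
D=np.load("dial.npz");C,n,u,rt,xs=[D[k] for k in("C","n","u","rt","xs")]
p,r,s=tool();print(np.round(s["joints"],2))
G=C+.027*n
for off in(-35,-20,0):
    q=np.radians(off);y=u*np.cos(q)+rt*np.sin(q) # jaw dir
    Z=-n;x=np.cross(y,Z);R=Rot.from_matrix(np.stack([x,y,Z],1))
    print(off);delta(G+.10*n,R)
E
```

```text
ptr0 top [(-0.2, 0.0884), (-0.2, 0.0783), (0.2, 0.0696)]
ptr0 side [(-6.7, 0.0668), (-3.8, 0.0784), (-2.6, 0.0876)]
mark top [(-10.3, 0.0644), (-11.1, 0.0474), (-11.7, 0.0329)]
mark side ss [(-23.5, 0.0348), (-15.2, 0.0586), (-20.8, 0.0474)]
ptr now side [(50.5, 0.0623), (50.5, 0.0737), (50.5, 0.085)]
[-0.45  0.32  0.44  1.62 -0.14  1.23 -0.07]
-35
pos [0.5122 0.0452 0.3396] F [-0.5  0.1 -0.4] w 0.0853 t 18.77
delta tool cm [21.74 -1.27  9.49] turn deg [-33.13 -10.4  -33.91]
-20
pos [0.5122 0.0452 0.3396] F [-0.5  0.1 -0.4] w 0.0853 t 18.77
delta tool cm [21.74 -1.27  9.49] turn deg [-33.86  -5.93 -19.37]
0
pos [0.5122 0.0452 0.3396] F [-0.5  0.1 -0.4] w 0.0853 t 18.77
delta tool cm [21.74 -1.27  9.49] turn deg [-3.421e+01  4.000e-02  3.000e-02]
```

Request:
move_arm --targets '[[[3,-0.2,1,0,0,0],[5,-0.3,2,0,0,0],[5,-0.3,2,0,0,0],[5,-0.3,2,0,0,0],[3.7,-0.17,2.5,0,0,0],[0,0,0,-8,0,0],[0,0,0,-9,0,0],[0,0,0,-9,0,0],[0,0,0,-8.2,0,0],[0,0,0,0,0,-10],[0,0,0,0,0,-10],[0,0,0,0,0,-10],[0,0,0,0,0,0],[0,0,0,0,0,0]]]'

```text
clock: 20.52
eef_pos: [0.5208, 0.262, 0.2457]
tcp_rot: [1.401, 2.176, 0.364]
ft_force: [-0.3, 0.7, 0.4]
width: 0.0852
```

```bash
cat >> h.py <<'E'
def gpose(off,h):
    D=np.load("dial.npz");C,n,u,rt=[D[k] for k in("C","n","u","rt")]
    q=np.radians(off);y=u*np.cos(q)+rt*np.sin(q);Z=-n;x=np.cross(y,Z)
    return C+h*n,Rot.from_matrix(np.stack([x,y,Z],1))
E
python3 - <<'E'
from h import *
print(tool()[2]["joints"].round(2))
delta(*gpose(-30,.027))
im=env.get_image("wrist")[:,:,::-1];i=env.camera_info("wrist");cv2.imwrite("pics/w8.png",im)
D=np.load("dial.npz");print(proj("wrist",D["C"],i),proj("wrist",D["C"]+.041*D["n"],i))
E
```

```text
[-1.2   0.4   0.65  2.05  0.45  0.35 -0.61]
pos [0.5208 0.262  0.2457] F [-0.3  0.7  0.4] w 0.0852 t 20.52
delta tool cm [ 0.15 -0.11 10.03] turn deg [ 0.11  0.12 -0.11]
[258.19752616 178.49296852] [257.77304776 190.55590158]
```

View pics/w8.png

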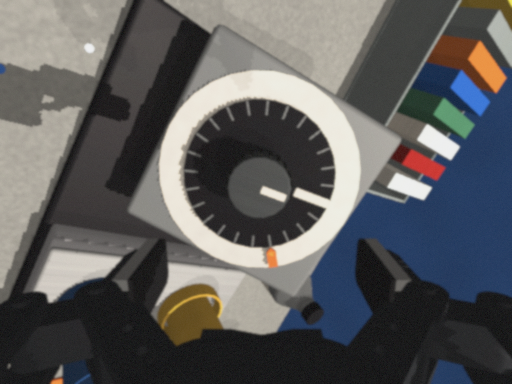

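Run:
```python
from h import *
im=cv2.imread("pics/w8.png")
i=env.camera_info("wrist")
hsv=cv2.cvtColor(im,cv2.COLOR_BGR2HSV)
m=cv2.inRange(hsv,(3,150,120),(18,255,255));m[:240]=0;m[272:]=0;m[:,:255]=0;m[:,290:]=0
q=np.argwhere(m);pc=q[:,::-1].mean(0)
w=cv2.inRange(hsv,(0,0,170),(180,80,255));w2=w.copy();w2[:]=0;w2[182:212,290:333]=w[182:212,290:333]
print("ptr px",pc,len(q));
n,l,st,ce=cv2.connectedComponentsWithStats(w2);print(st[1:],ce[1:])
# plate centre and shift vs model
dark=cv2.inRange(im,(0,0,0),(60,60,60))
C=np.load("dial.npz")["C"]
print(proj("wrist",C,i))
sh=np.array([259,174])-proj("wrist",C,i)
for lab,p in (("ptr",pc),("mark out",(328,206)),("mark in",(296,191.5)),("ptrtip",(270.5,248))):
    print(lab,dang("wrist",p,0,i),dang("wrist",np.array(p)-sh,0,i))
cv2.imwrite("pics/w8c.png",cv2.resize(im[90:275,165:365],None,fx=4,fy=3.2,interpolation=cv2.INTER_CUBIC)[:600])
```

```text
ptr px [271.23846154 257.61538462] 130
[[294 188  39  24 401]] [[314.62842893 199.12468828]]
[258.19752616 178.49296852]
ptr (51.1, 0.0793) (52.1, 0.084)
mark out (-7.8, 0.0693) (-4.4, 0.0706)
mark in (-10.4, 0.0364) (-4.0, 0.0375)
ptrtip (50.5, 0.0692) (51.6, 0.0737)
```

View pics/w8c.png

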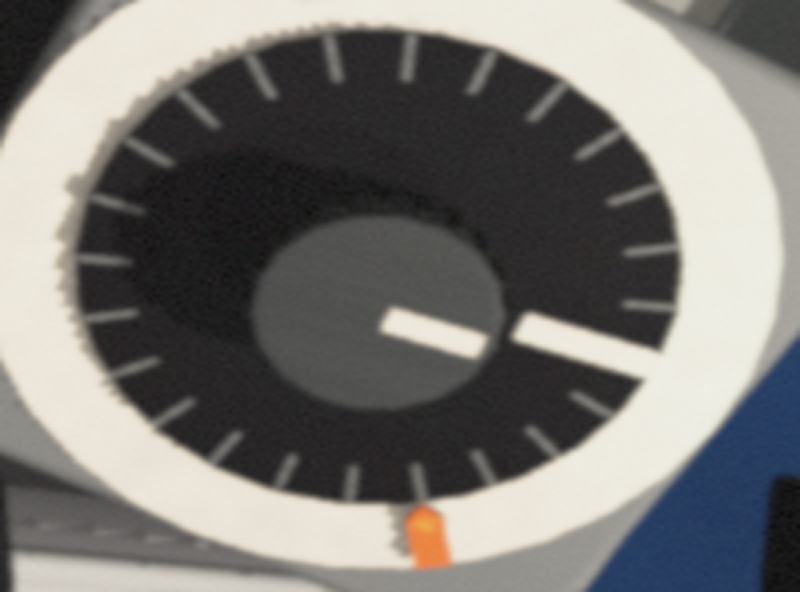

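Request:
move_arm --targets '[[[0.15,-0.1,2,0,0,0],[0,0,3,0,0,0],[0,0,3,0,0,0],[0,0,1.5,0,0,0],[0,0,0.8,0,0,0],[0,0,0,0,0,0],[0,0,0,0,0,0]]]'

```text
clock: 21.45
eef_pos: [0.5773, 0.2581, 0.1609]
tcp_rot: [1.398, 2.177, 0.367]
ft_force: [0.3, -0.5, -0.3]
width: 0.085
```

Run:
```python
from h import *
print(tool()[2]["joints"].round(2))
delta(*gpose(-30,.024))
cv2.imwrite("pics/w9.png",env.get_image("wrist")[:,:,::-1])
```

```text
[-1.03  0.6   0.59  2.03  0.43  0.13 -0.59]
pos [0.5773 0.2581 0.1609] F [ 0.3 -0.5 -0.3] w 0.085 t 21.45
delta tool cm [-0.02 -0.13  0.14] turn deg [ 0.24  0.05 -0.  ]
```

View pics/w9.png

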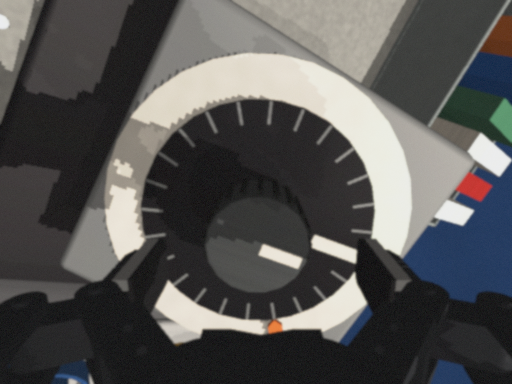

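Request:
move_arm --targets '[[[0,-0.1,0.1,0,0,0],[0,0,0,0,0,0],[0,0,0,0,0,0],[0,0,0,0,0,0],[0,0,0,0,0,0],[0,0,0,0,0,0]]]' --claw 4 --squeeze 30

```text
clock: 22.25
eef_pos: [0.5764, 0.257, 0.1591]
tcp_rot: [1.399, 2.177, 0.364]
ft_force: [-4.6, -0.7, 5.2]
width: 0.0479
```

Request:
move_arm --targets '[[[0,0,0,0,0,2],[0,0,0,0,0,4],[0,0,0,0,0,4],[0,0,0,0,0,0]]]'

```text
clock: 22.75
eef_pos: [0.5761, 0.2569, 0.1589]
tcp_rot: [1.595, 2.06, 0.427]
ft_force: [-6.2, -0.7, 6.0]
width: 0.0479
```

Run:
```python
from h import *
s=tool()[2];print(s["joints"].round(2),s["ft_torque"].round(2))
delta(*gpose(30,.024))
cv2.imwrite("pics/w10.png",env.get_image("wrist")[:,:,::-1])
```

```text
[-1.05  0.61  0.61  2.04  0.34  0.12 -0.68] [-0.07  0.95 -0.15]
pos [0.5761 0.2569 0.1589] F [-6.2 -0.7  6. ] w 0.0479 t 22.75
delta tool cm [0.01 0.1  0.03] turn deg [1.300e-01 2.000e-02 4.997e+01]
```

View pics/w10.png

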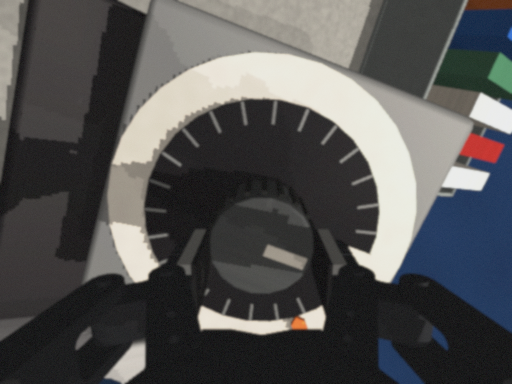

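Request:
move_arm --targets '[[[0,0,0,0,0,3],[0,0,0,0,0,5],[0,0,0,0,0,5],[0,0,0,0,0,5],[0,0,0,0,0,5],[0,0,0,0,0,2],[0,0,0,0,0,0]]]'

```text
clock: 23.68
eef_pos: [0.5755, 0.2569, 0.1585]
tcp_rot: [2.046, 1.702, 0.573]
ft_force: [-6.8, -0.7, 6.6]
width: 0.0478
```

Run:
```python
from h import *
s=tool()[2];print(s["joints"].round(2),s["ft_torque"].round(2))
delta(*gpose(30,.024))
```

```text
[-1.07  0.62  0.65  2.04  0.13  0.12 -0.91] [-0.    1.07 -0.16]
pos [0.5755 0.2569 0.1585] F [-6.8 -0.7  6.6] w 0.0478 t 23.68
delta tool cm [0.07 0.17 0.03] turn deg [ 0.05  0.04 25.  ]
```

Request:
move_arm --targets '[[[0,0,0,0,0,3],[0,0,0,0,0,5],[0,0,0,0,0,5],[0,0,0,0,0,5],[0,0,0,0,0,5],[0,0,0,0,0,2],[0,0,0,0,0,0],[0,0,0,0,0,0]]]'

```text
clock: 24.68
eef_pos: [0.5749, 0.2571, 0.158]
tcp_rot: [2.431, 1.254, 0.702]
ft_force: [-8.0, 0.0, 6.2]
width: 0.0483
```

Run:
```python
from h import *
s=tool()[2];print(s["joints"].round(2),s["ft_torque"].round(2))
delta(*gpose(30,.024))
cv2.imwrite("pics/w11.png",env.get_image("wrist")[:,:,::-1])
```

```text
[-1.09  0.63  0.68  2.04 -0.08  0.12 -1.14] [-0.03  1.19 -0.16]
pos [0.5749 0.2571 0.158 ] F [-8.   0.   6.2] w 0.0483 t 24.68
delta tool cm [0.16 0.2  0.02] turn deg [-0.03  0.06  0.04]
```

View pics/w11.png

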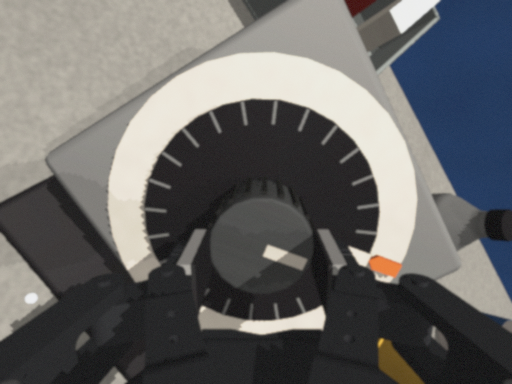

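Request:
move_arm --targets '[[[0,0,0,0,0,0],[0,0,0,0,0,0],[0,0,0,0,0,0],[0,0,0,0,0,0],[0,0,-2,0,0,0],[0,0,-4,0,0,0],[0,0,-4.3,0,0,0],[0,0,0,0,0,0],[0,0,0,0,0,0]]]' --claw 8.5

```text
clock: 25.85
eef_pos: [0.5194, 0.2627, 0.2436]
tcp_rot: [2.428, 1.253, 0.706]
ft_force: [-0.4, -0.5, 0.1]
width: 0.0849
```

Run:
```python
from h import *
s=tool()[2];print(s["joints"].round(2))
delta(*gpose(30,.127))
im=env.get_image("wrist")[:,:,::-1];cv2.imwrite("pics/w12.png",im)
cv2.imwrite("pics/w12c.png",cv2.resize(im[70:270,155:365],None,fx=3.8,fy=3,interpolation=cv2.INTER_CUBIC))
```

```text
[-1.37  0.48  0.92  2.05 -0.03  0.3  -1.18]
pos [0.5194 0.2627 0.2436] F [-0.4 -0.5  0.1] w 0.0849 t 25.85
delta tool cm [ 0.05  0.07 -0.06] turn deg [ 0.15 -0.09  0.04]
```

View pics/w12c.png

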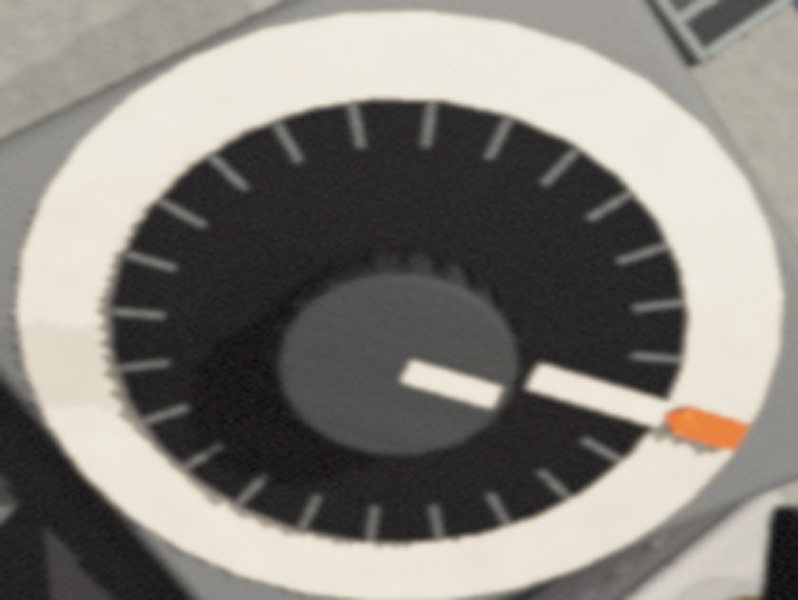

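Request:
move_arm --targets '[[[0,0,-4,0,0,0],[0,0,-4,0,0,0],[0,0,0,0,0,0],[0,0,0,0,0,0],[0,0,0,0,0,0]]]'

```text
clock: 26.52
eef_pos: [0.4751, 0.2656, 0.3091]
tcp_rot: [2.429, 1.25, 0.704]
ft_force: [-0.1, 0.8, -0.0]
width: 0.0849
```

Run:
```python
from h import *
s=tool()[2];print(s["clock"],s["ft_force"])
t=env.get_image("top")[:,:,::-1];cv2.imwrite("pics/t13.png",t); cv2.imwrite("pics/t13c.png",cv2.resize(t[130:240,110:245],None,fx=5,fy=5,interpolation=cv2.INTER_CUBIC))
t=env.get_image("side")[:,:,::-1]; cv2.imwrite("pics/s13.png",cv2.resize(t[85:195,195:315],None,fx=5,fy=5,interpolation=cv2.INTER_CUBIC))
cv2.imwrite("pics/w13.png",env.get_image("wrist")[:,:,::-1])
```

```text
26.525 [-0.07764066  0.75328597 -0.03381338]
```

View pics/t13.png

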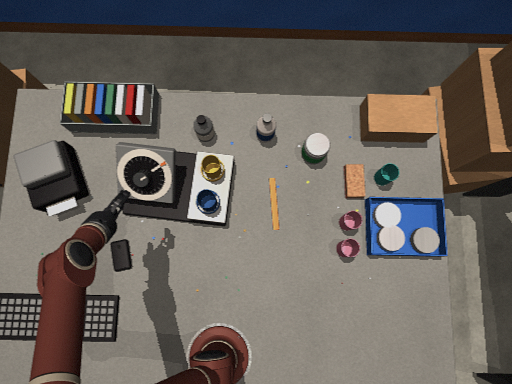

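View pics/t13c.png

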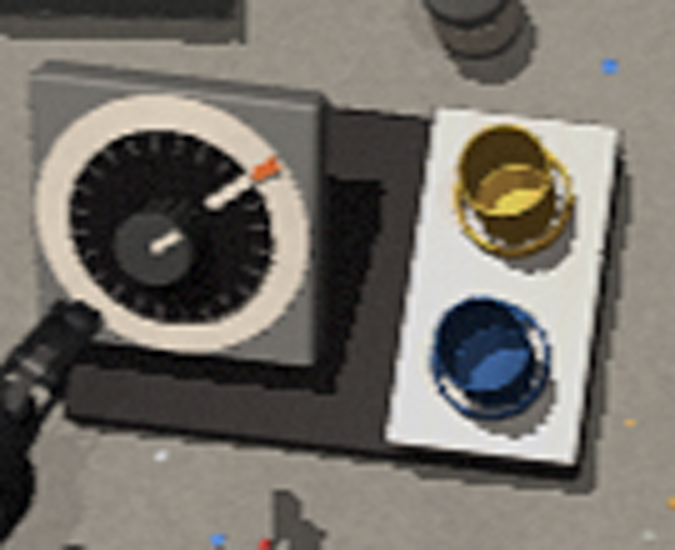

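View pics/s13.png

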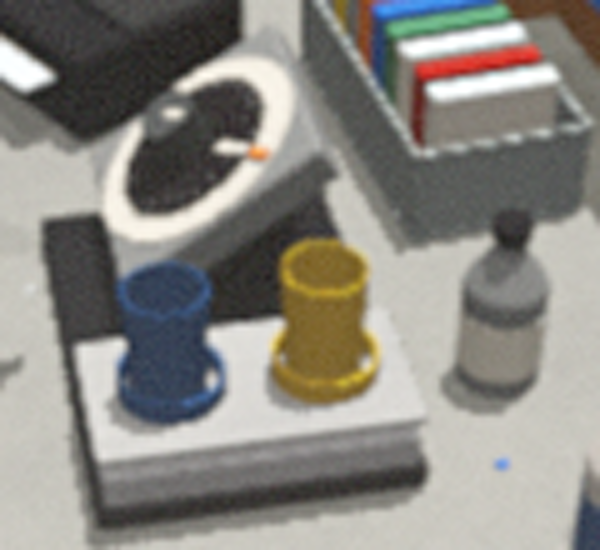

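View pics/w13.png

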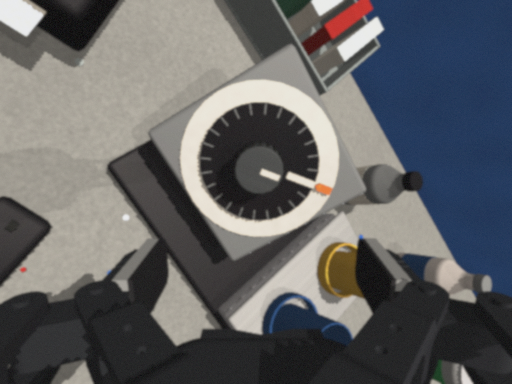

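Run:
```python
from h import *
for dz in (.073,.078):
  for n,rt,rs in (("b",(484,343),(165,287)),("y",(504,170),(324,269))):
    print(dz,n,ray("top",cr(rt,(110,130)),dz+.095).round(4),ray("side",cr(rs,(195,85)),dz+.095).round(4))
```

```text
0.073 b [0.5131 0.0438 0.168 ] [0.5137 0.0536 0.168 ]
0.073 y [0.6274 0.0356 0.168 ] [0.6258 0.041  0.168 ]
0.078 b [0.5123 0.0433 0.173 ] [0.5123 0.0473 0.173 ]
0.078 y [0.6261 0.035  0.173 ] [0.6236 0.0348 0.173 ]
```

Run:
```python
from bench import env
print(env.close_job())
```

```text
the job is handed in; nothing more can be done
None
```

I stood the yellow and blue cups in the pockets of their own colours. I then turned the tare knob about 60° clockwise, let go, backed the arm away and handed the job in. The clock read about 26.7 s of the 64 s allowed.

- **Cups:** the last top and side pictures show both cups upright in their rings. From the cup rims, each is about 2–3 mm or less from its pocket centre, assuming the sunken pan floor is at about 78 mm. The two views agree to about 4 mm at that height. I did not measure the floor height or the cups' tilt directly.
- **Forces:** the wrist force while setting the cups down stayed below about 3 N.
- **Zero mark:** in the close wrist view it points at the orange pointer to within about 1 mm, and it looked the same in the later pictures.
- **Bystanders:** they look unmoved in the last top picture, by eye only.
- **Checks that disagreed:** the wrist camera was off from the other two by 2–5 mm, so I used the top and side cameras for positions. The direct angle readings of the mark ranged from about -4° to -24°, depending on camera and edge point. I took the size of the turn from the plate's 15° tick marks instead, and the picture after letting go showed it was right.

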